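Isolate the battery box: lever up the switch cover and slide both switches off

ROBOT

A 6-joint arm with a two-finger parallel gripper is mounted at the origin on the work surface; the furniture and walls round the work are solid. World frame = base frame: x ahead of the robot, y to its left, z up, the work surface at z = 0. Lengths are in m, angles in rad, forces in N, time in s.
With the tool pointing down it reaches from about 0.25 to 0.725 m from the base axis. Payload 4 kg.
Tool frame: the origin (TCP) lies midway between the tips of the shut fingers; the grasp point (between the pads) lies 19 mm behind it; z points along the fingers, y is the line along which they close (so a half turn about z gives the same grasp; the last joint's range is limited). The gripper opens to 85 mm and grips with 20 to 120 N. Pads are 22 mm wide; open, the fingers measure 114 mm over their backs; the gripper's body (76 mm by 85 mm) begins 54 mm behind the grasp point. The pads swing forward as they close: fully open they stand 13 mm farther back than shut.
Start: joints at [-1.325, 0.241, 0.005, 1.335, 0, 1.571], TCP at [0.122, -0.485, 0.196] pointing down, gripper open.
Joint ranges: [-2.72, 2.72], [-1.05, 1.87], [-1.09, 1.28], [-1.99, 2.15], [-1.42, 1.44], [-3.14, 3.14]. Speed limits (rad/s): [2.79, 2.79, 3.14, 3.14, 3.14, 3.14].

INTERFACE

Orientations are given as a unit quaternion [x, y, z, w].
In Python, from workcell import monitor, vision, job gives the robot as it stands.
- The arm moves only by the tool move_arm, never from a script. Its argument "moves" is a list that holds one entry, the list of rows, each a list of 5 numbers: the shift along the world's x, y, z in m, then the turn about the world's z in degrees, then the opening in per cent of the stroke, from 0 (shut) to 100 (fully open). In form: [[[x, y, z, turn, gripper], ...]]. A call has 1 to 5 rows; each row is the pose to reach, as a shift and turn from the pose commanded when the call began; what a row does not reach only later rows make up. A row lasts 1/8 s, in which the tool goes at most 62.5 mm and 10.7 degrees, less where a joint would pass 70% of its speed; a pose out of reach is approached as far as the arm can. A call with a gripper value outside its range is refused whole. The fingers move at their own pace and stop on an object; the grip force is fixed at half the most. Time passes only in rows, so rows that repeat a pose let the fingers close. It gives the time, the measured TCP pose, the force, the opening and the grip force at its end, in the units of the state.
- monitor.get_obs(): the state, without advancing time (a new reading comes with each control period).
- vision.camera(name): name is "scene" or "side" or "wrist"; returns a dict with "color" (420x560x3 uint8, red, green, blue), "camera_matrix" (3x3 intrinsics, pixels), "eye" and "attitude" of the camera in the world; the wrist camera has in their place "hand_eye" (4x4, takes a point from camera to tool coordinates, whose origin is the TCP and whose axes are the flange's). Camera axes: x right, y up, looking along -z (the intrinsics and any distortion apply to the point x, -y, -z); pixel columns grow to the right and rows downward; lengths in m; the calibration is good to about 2 mm. A picture is of the moment at which its call begins: read the wrist's pose just before it. There is no depth.
- job.job_done(): hands the job in; it is judged then, once.
The state is a dict: "clock": time; "joint_pos": joint angles; "joint_vel": joint speeds; "tau": joint torques, N m; "eef_pos": TCP position; "tool_rot": TCP orientation; "ft_force": force on the tool from outside, world axes, zero at the start; "ft_torque": the same for the moment, N m; "grip_width": finger opening in m; "grasp_force": force on a finger pad.
Only numpy, scipy, OpenCV 4.12 (cv2) and the standard library are available. Lean on these libraries where they do the work, as an engineer would, in place of code of your own. Each camera call takes 0.05 s, during which the arm holds its last target. There are 200 camera calls.

TASK

Use the screwdriver as a lifter, not your fingers: put its blade under the free edge of the flat metal cover on the battery isolator and flip the cover right over until it lies open. Lay the screwdriver back down on the bench, then see that both slide switches under the cover stand at off, snapping across by its small ridge any that is still on, and leave the cover open. Do not push about or tip the grease tin, tape measure and spray can that stand close by.

Things in the scene. Friction and masses are not known exactly. Their poses are not given: they have to be found in the camera images.
- isolator: Low grey metal box screwed to the bench, 150 mm in its x, 96 mm in its y; origin centre of underside, z up. Switch panel at z = 40 mm. Cover hinged along the +y edge (knuckles to z = 55 mm); its free edge faces -y, where the box is stepped down to z = 30 mm from y = -32 to -48 mm, leaving under the cover a slot 20 mm high, 16 mm deep, open to -y, for a blade.
- cover (a joint): Cover hinge, rad: 0 = shut over the switches, 1.57 upright, 2.9 = thrown over onto its stop on the +y side (reaches isolator y = +142 mm). Aluminium plate 110 (x) by 97 (hinge to free edge) by 4 mm, about 50 g, 10 mm skirts under its x ends. Shut, its underside is at z = 50 mm. Light hinge: let go before upright it falls shut; past upright it falls open, damped.
- cover_lip (a point): Middle of the cover's free edge, at its underside, 97 mm from the hinge line; moves with the cover. Shut: isolator x = 0, y = -51 mm, z = 50 mm.
- cover_hinge (a point): Middle of the cover's hinge line (fixed): isolator x = 0, y = +46 mm, z = 50 mm. The line runs along the isolator's x.
- switch_a (a joint): Slide switch nearer the hinge, m: 0 = on, 0.012 = off. Off is toward the isolator's +x, where a short steel bar is inlaid at the slot's end (a round stud at the on end). It snaps to the nearer end: pushing it across takes up to about 5 N until past the middle (0.006).
- switch_b (a joint): Slide switch nearer the cover's free edge; same sense, marks and feel as switch_a (0 = on, 0.012 = off). At the start it may be on or already off.
- ridge_a (a point): Middle of the top of switch_a's ridge: a black cross bar 4 mm thick (along isolator x, the way it slides), 14 mm long (along y), standing 4.7 mm above the panel on a slider that is flush with the panel. Isolator y = +20 mm; x = -6 mm on, +6 mm off.
- ridge_b (a point): The same point on switch_b's ridge; isolator y = -16 mm; x = -6 mm on, +6 mm off.
- screwdriver: Red-handled screwdriver, 220 mm long, about 110 g, loose on the bench. Origin under its middle, on its underside; its length is its y axis: handle (28 mm wide and high) from y = +10 to +110 mm, round blade (6.4 mm thick) from +10 to the tip at y = -110 mm; axis 14 mm above the underside.
- grease_tin: Small round tin, 49 mm across, 54 mm high, loose, at the -x side of the way in to the slot; to be left alone. Origin centre of underside.
- tape_measure: Pocket tape measure, 36x76 mm, 58 mm high, loose, close to the isolator's +x end; to be left alone. Origin centre of underside.
- spray_can: Paint aerosol, 61 mm across, 224 mm high, loose, standing close to the isolator's -x end; to be left alone. Origin centre of underside.
Mind the look-alikes: they are no part of the job. Leave any purple look-alike of the isolator alone.

How it is judged:
By the outcome, as a careful person would: the job done as asked, in the order asked, and still so for the second after the job is handed in, with the robot touching nothing.
It also fails if it takes over 69 s, if anything falls off the work surface, if the arm or the gripper's body presses on something with over 40 N, if the wrist force passes 120 N, or if a joint passes its speed limit or range.

## Working session

There is one attempt and no reset: what is moved stays moved. The work goes in short steps, Python scripts to look and compute and a tool call to move; the robot and the scene stay as the last step left them, time stands still between calls to the robot, and variables do not carry over. Pictures are saved under pics/ and viewed, at most 10 in all, crops included, and the job is handed in when it is done.

Besides the shell and the picture viewer there is one more tool, called as a command line: name --argument value ..., lists and objects as JSON in quotes. move_arm: Moves the arm, as the interface text tells. Its arguments: {"type":"object","properties":{"moves":{"type":"array","items":{"type":"array","items":{"type":"array","items":{"type":"number"}}}}},"required":["moves"]}

```bash
mkdir -p pics; ls
cat > h.py <<'E'
import numpy as np,cv2,json
from workcell import monitor,vision,job
from scipy.spatial.transform import Rotation as R
def snap(n,f):
    o=monitor.get_obs(); c=vision.camera(n)
    cv2.imwrite('pics/%s.png'%f,c['color'][:,:,::-1])
    d={k:np.array(v).tolist() for k,v in c.items() if k!='color'}; d['obs']={k:np.array(v).tolist() for k,v in o.items()}
    json.dump(d,open('pics/%s.json'%f,'w')); return d
E
python3 - <<'E'
from h import *
for n in ['scene','side','wrist']:
    d=snap(n,n+'0'); print({k:v for k,v in d.items() if k!='obs'})
print(d['obs'])
a=[cv2.imread('pics/%s0.png'%n) for n in ['scene','side']]
E
```

```text
pics
{'camera_matrix': [[467.94361679745214, 0.0, 280.4577200411923], [0.0, 467.94361679745214, 211.00575994675884], [0.0, 0.0, 1.0]], 'eye': [-0.0679979788782409, -0.7214779364902676, 0.6566445794324361], 'attitude': [0.4156230227643891, -0.1692007439544177, -0.315892394255738, 0.8359668692267901]}
{'camera_matrix': [[415.6036898195099, 0.0, 280.3385406450793], [0.0, 415.6036898195099, 205.22758247368188], [0.0, 0.0, 1.0]], 'eye': [0.20571086827963603, 0.4092381002526136, 0.6517535679362664], 'attitude': [-0.09429637475861252, 0.37838644539218347, 0.8971243089404402, -0.2076050720936003]}
{'camera_matrix': [[318.3765742108526, 0.0, 276.57321578051983], [0.0, 318.3765742108526, 212.6033166499011], [0.0, 0.0, 1.0]], 'hand_eye': [[0.0002536006060392483, 0.9555816419331339, 0.2947264176946258, 0.07531984327309026], [0.9999997130903127, -0.0004527108482196436, 0.000607348481972075, 0.0007053089032262316], [0.0007137969061757522, 0.2947261791108187, -0.9555814825752501, -0.1776551777493705], [0.0, 0.0, 0.0, 1.0]]}
{'clock': 0.1, 'joint_pos': [-1.3249903173081417, 0.24133019621093085, 0.003877227397706781, 1.3351817711743925, 1.9068497057479643e-05, 1.5707720382735695], 'joint_vel': [-0.0007384630060708776, -0.0026883033570798956, 0.002033634743949171, 0.0011160717110573735, -0.0008426036529457399, -0.00021323543106085513], 'tau': [-0.002077149983961135, -37.31374740600586, 25.301012992858887, 0.010886758973356336, -0.0001584495248607709, 1.5358561995526543e-05], 'eef_pos': [0.12152593570807643, -0.4843735904090653, 0.19531271541418194], 'tool_rot': [0.9924550206852676, 0.12260581913259513, -0.00010321561847736698, -0.0009134429192130699], 'ft_force': [0.011384713254882212, 0.9501492577155847, -0.40590960477078336], 'ft_torque': [-0.03051867317014604, -0.034358789107235624, -0.009069693731380606], 'grasp_force': 0.0, 'grip_width': 0.08542150897888813}
```

View pics/scene0.png

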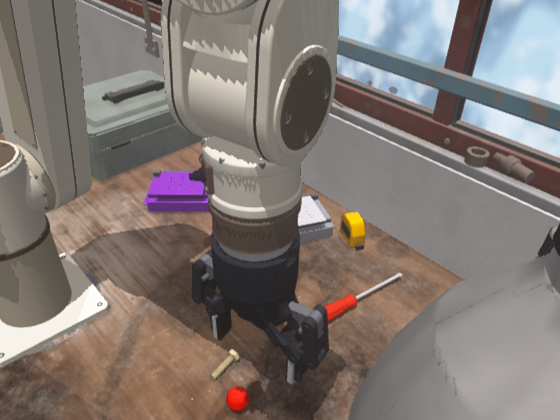

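View pics/side0.png

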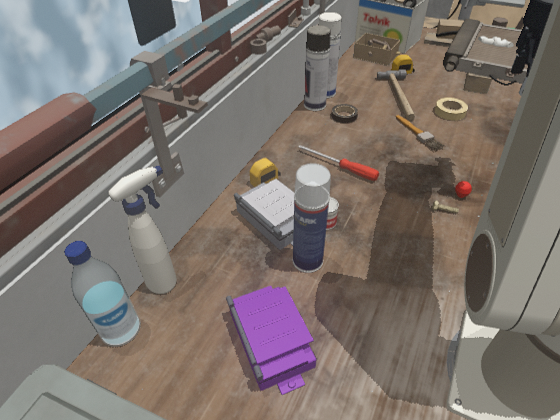

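The side view shows the grey isolator at about (270,210), the spray can (311,220), the tin (332,212), the tape (263,172) and the screwdriver from its tip at (299,148) to its handle end at (377,172). I'll zoom in on these.

Run:
```python
from h import *
a=cv2.imread('pics/side0.png')[135:280,225:390]
cv2.imwrite('pics/c1.png',cv2.resize(a,None,fx=4,fy=4,interpolation=cv2.INTER_CUBIC))
```

```text
(no output)
```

View pics/c1.png

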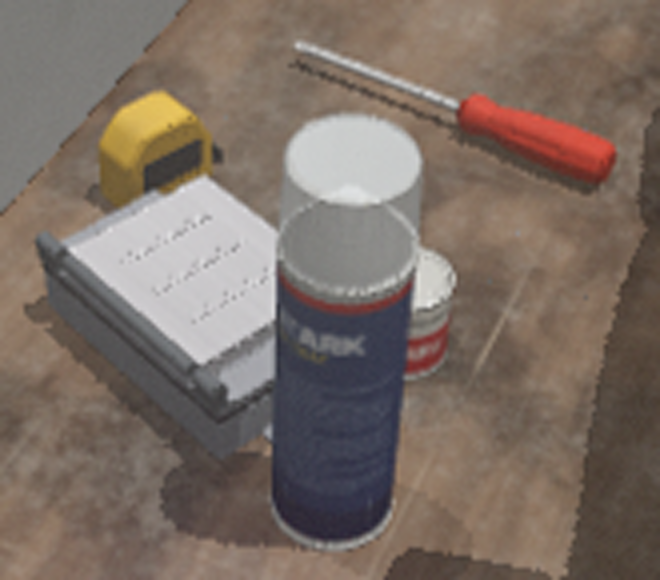

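The crop shows the hinge rod running (45,240)–(215,390), the cover corners at (65,245), (205,365) and (205,180), the driver tip at (297,46) and the handle end at (605,165). I'll project these onto planes.

```bash
cat >> h.py <<'E'
def ray(d,u,v,z):
    if 'eye' in d: e=np.array(d['eye']);Q=R.from_quat(d['attitude']).as_matrix()
    else:
        H=np.array(d['hand_eye']);T=R.from_quat(d['obs']['tool_rot']).as_matrix()
        e=np.array(d['obs']['eef_pos'])+T@H[:3,3];Q=T@H[:3,:3]
    K=np.array(d['camera_matrix']);r=Q@np.array([(u-K[0,2])/K[0,0],-(v-K[1,2])/K[1,1],-1])
    return e+r*(z-e[2])/r[2]
def proj(d,p):
    if 'eye' in d: e=np.array(d['eye']);Q=R.from_quat(d['attitude']).as_matrix()
    else:
        H=np.array(d['hand_eye']);T=R.from_quat(d['obs']['tool_rot']).as_matrix()
        e=np.array(d['obs']['eef_pos'])+T@H[:3,3];Q=T@H[:3,:3]
    K=np.array(d['camera_matrix']);c=Q.T@(np.array(p)-e)
    return np.array([K[0,0]*c[0]/-c[2]+K[0,2],K[1,1]*-c[1]/-c[2]+K[1,2]])
def load(f): return json.load(open('pics/%s.json'%f))
E
python3 - <<'E'
from h import *
d=load('side0')
for n,u,v,z in [('hinge+',45,240,.053),('hinge-',215,390,.053),('cov+h',65,245,.054),('cov-h',205,365,.054),('cov+f',205,180,.054),('tip',297,46,.014),('neck',465,107,.014),('end',605,165,.014),('can L base',272,520,0),('canR',392,520,0),('canbot',330,548,0),('canTopc',352,160,.22),('tin base R',450,350,0),('tinbot',425,378,0),('tintopR',456,275,.054),('tape topL',103,145,.05),('tapetop',160,92,.058),('tape bR',215,165,.03),('box bot corner',220,456,0),('bot+',50,305,0)]:
    print(n,ray(d,u/4+225,v/4+135,z).round(4))
E
```

```text
hinge+ [ 0.585  -0.1287  0.053 ]
hinge- [ 0.4555 -0.0718  0.053 ]
cov+h [ 0.5728 -0.129   0.054 ]
cov-h [ 0.4669 -0.0837  0.054 ]
cov+f [ 0.5296 -0.2081  0.054 ]
tip [ 0.5574 -0.3933  0.014 ]
neck [ 0.4377 -0.3801  0.014 ]
end [ 0.3439 -0.3636  0.014 ]
can L base [ 0.4142 -0.0498  0.    ]
canR [ 0.3613 -0.0753 -0.    ]
canbot [ 0.3818 -0.0466  0.    ]
canTopc [ 0.3918 -0.0732  0.22  ]
tin base R [ 0.3765 -0.1954  0.    ]
tinbot [ 0.3811 -0.1704  0.    ]
tintopR [ 0.3785 -0.1968  0.054 ]
tape topL [ 0.5979 -0.2144  0.05  ]
tapetop [ 0.5864 -0.2627  0.058 ]
tape bR [ 0.5434 -0.2472  0.03  ]
box bot corner [ 0.4552 -0.0751  0.    ]
bot+ [ 0.5887 -0.1315  0.    ]
```

move_arm --moves '[[[0.05,0.02,0.0,-5,100],[0.11,0.045,0.0,-10,100],[0.17,0.07,0.0,-16,100],[0.23,0.09,0.0,-22,100],[0.28,0.111,0.0,-22,100]]]'

```text
clock: 0.78
eef_pos: [0.4034, -0.373, 0.1958]
tool_rot: [0.998, -0.069, -0.0, 0.0]
ft_force: [-0.2, -0.6, 0.5]
grip_width: 0.0852
grasp_force: 0.0
```

Run:
```python
from h import *
d=snap('wrist','w1'); print(d['obs']['eef_pos'],d['obs']['tool_rot'],d['obs']['joint_pos'],d['obs']['clock'])
snap('side','s1');snap('scene','sc1')
```

```text
[0.4034278888809599, -0.3729785158684761, 0.19584346334942182] [0.99759895345984, -0.06925543285261838, -0.00011314414672578959, 1.6571985896756843e-05] [-0.7460966132366836, 0.33955110501231384, 0.13962228994905884, 1.37102316603318, -0.00016756089486142078, 2.5341178832941766] 0.775
```

View pics/w1.png

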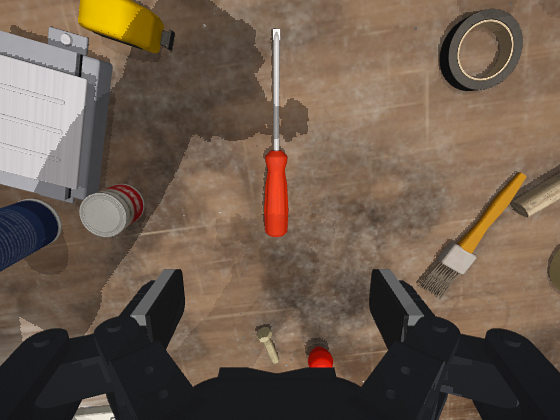

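The wrist view shows the driver straight along the tool's x axis: tip (277,30), neck (276,150), end (276,236). The isolator's free-edge step is at left (90–108, 70–195), the tin top is at (103,215) and the tape at (125,20).

Run:
```python
from h import *
d=load('w1')
for n,u,v,z in [('tip',277,30,.014),('neck',276,151,.014),('end',276,236,.014),('box top -x -y',77,201,.03),('box +x -y',110,67,.03),('lip+',86,71,.054),('lip-',67,187,.054),('box base -',83,202,0),('tintop L',79,215,.054),('tintop R',127,215,.054),('tint top',103,192,.054),('tint bot',103,237,.054),('can topedge',62,235,.2),('tape near',160,50,.0),('tape top corner',163,27,.05),('tape low left',80,15,.058)]:
    print(n,ray(d,u,v,z).round(4))
a=cv2.imread('pics/w1.png')[0:250,0:200]
cv2.imwrite('pics/c2.png',cv2.resize(a,None,fx=2.4,fy=2.4,interpolation=cv2.INTER_CUBIC)[:600])
```

```text
tip [ 0.5582 -0.3954  0.014 ]
neck [ 0.4396 -0.3778  0.014 ]
end [ 0.339  -0.3637  0.014 ]
box top -x -y [ 0.4173 -0.1502  0.03  ]
box +x -y [ 0.5452 -0.2267  0.03  ]
lip+ [ 0.5403 -0.2147  0.054 ]
lip- [ 0.4373 -0.1612  0.054 ]
box base - [ 0.4097 -0.1366  0.    ]
tintop L [ 0.4065 -0.1637  0.054 ]
tintop R [ 0.3996 -0.2138  0.054 ]
tint top [ 0.4271 -0.1962  0.054 ]
tint bot [ 0.379  -0.1814  0.054 ]
can topedge [ 0.4289 -0.2507  0.2   ]
tape near [ 0.5598 -0.2703  0.    ]
tape top corner [ 0.5668 -0.2928  0.05  ]
tape low left [ 0.5836 -0.2257  0.058 ]
```

View pics/c2.png

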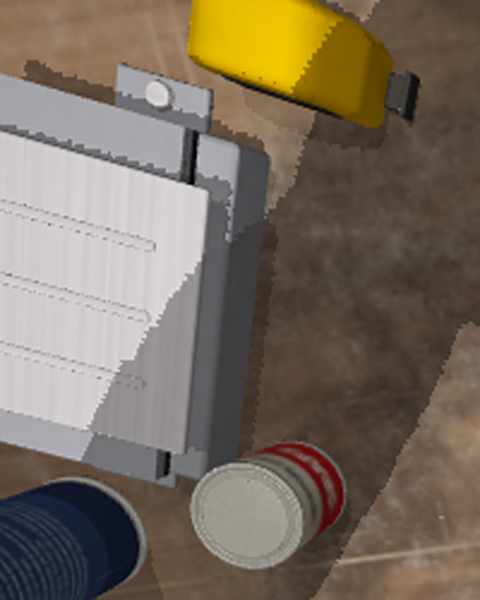

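The crop gives the lip corners at full-image (86.7,79) and (78,189), the step's top edge from (100,60) to (85.4,198), and the tin at the lower right.

Run:
```python
from h import *
d=load('w1')
a=ray(d,86.7,79,.054)[:2];b=ray(d,78,189,.054)[:2]
print('lip',a,b,np.linalg.norm(a-b),np.degrees(np.arctan2(*(a-b)[::-1])),(a+b)/2)
a=ray(d,112.5,65,0)[:2];b=ray(d,98,196,0)[:2]
print('base',a,b,np.linalg.norm(a-b),np.degrees(np.arctan2(*(a-b)[::-1])))
a=ray(d,100,60,.03)[:2];b=ray(d,85.4,198,.03)[:2]
print('step',a,b,np.linalg.norm(a-b),np.degrees(np.arctan2(*(a-b)[::-1])))
# fit isolator pose using both images
from scipy.optimize import least_squares
s=load('side0');S=lambda u,v:(u/4+225,v/4+135)
obs=[(d,(86.7,79),(.055,-.051,.054)),(d,(78,189),(-.055,-.051,.054)),(s,S(65,245),(.055,.046,.054)),(s,S(205,365),(-.055,.046,.054)),(s,S(205,180),(.055,-.051,.054)),(s,S(220,456),(-.075,.048,0)),(d,(112.5,65),(.075,-.048,0)),(d,(98,196),(-.075,-.048,0))]
def w(p,q): c,t=np.cos(p[2]),np.sin(p[2]);return [p[0]+c*q[0]-t*q[1],p[1]+t*q[0]+c*q[1],q[2]]
f=lambda p:np.ravel([proj(o,w(p,q))-np.array(m) for o,m,q in obs])
r=least_squares(f,[.5,-.146,-.44],loss='soft_l1');p=r.x;print(p,np.degrees(p[2]),r.fun.reshape(-1,2).round(1).tolist())
for q in [(0,-.051,.05),(0,-.16,0)]:print(q,w(p,q))
iso=lambda x,y:(np.array([[np.cos(p[2]),np.sin(p[2])],[-np.sin(p[2]),np.cos(p[2])]])@(np.array([x,y])-p[:2])).round(3)
print('tin',iso(.403,-.189),'can',iso(.388,-.066),'tape',iso(.56,-.27),iso(.567,-.293),iso(.583,-.226))
```

```text
lip [ 0.53363628 -0.21322471] [ 0.43371836 -0.17166219] 0.10821752892847748 -22.585676492076743 [ 0.48367732 -0.19244345]
base [ 0.55263663 -0.2161644 ] [ 0.41450507 -0.15694337] 0.1502912435923443 -23.20622494092445
step [ 0.55272509 -0.21876689] [ 0.41933789 -0.1605868 ] 0.1455234245256829 -23.56560252769751
[ 0.50257977 -0.1446853  -0.39911479] -22.86759290914884 [[-0.1, 0.3], [-0.8, 1.7], [-0.6, 1.8], [-1.9, 0.5], [-0.5, -1.8], [0.5, 1.8], [1.6, -0.7], [2.2, -0.6]]
(0, -0.051, 0.05) [np.float64(0.4827610272925257), np.float64(-0.19167697258709934), 0.05]
(0, -0.16, 0) [np.float64(0.44040331600536997), np.float64(-0.2921101558210981), 0]
tin [-0.075 -0.08 ] can [-0.136  0.028] tape [ 0.102 -0.093] [ 0.117 -0.112] [ 0.106 -0.044]
```

move_arm --moves '[[[0.0,0.0,-0.05,0,100],[0.0,0.0,-0.1,0,80],[0.0,0.0,-0.15,0,75],[0.0,0.0,-0.185,0,75],[0.0,0.0,-0.19,0,75]]]'

```text
clock: 1.55
eef_pos: [0.3983, -0.3726, 0.0034]
tool_rot: [0.998, -0.07, -0.003, -0.002]
ft_force: [0.4, 0.1, 0.7]
grip_width: 0.0639
grasp_force: 0.0
```

move_arm --moves '[[[0.0,0.0,0.0,0,50],[0.0,0.0,0.0,0,25],[0.0,0.0,0.0,0,10],[0.0,0.0,0.0,0,0],[0.0,0.0,0.0,0,0]]]'

```text
clock: 2.17
eef_pos: [0.4019, -0.3741, 0.0065]
tool_rot: [0.998, -0.069, 0.0, 0.0]
ft_force: [1.1, -0.2, 0.6]
grip_width: -0.0001
grasp_force: 0.0
```

Run:
```python
from h import *
d=snap('wrist','w2'); snap('side','s2'); print(d['obs']['grip_width'],d['obs']['eef_pos'])
a=cv2.imread('pics/w2.png');b=cv2.imread('pics/s2.png')[130:290,230:420]
b=cv2.resize(b,(400,337)); o=np.zeros((420,800,3),np.uint8); o[:300,:400]=cv2.resize(a,(400,300));o[:337,400:]=b
cv2.imwrite('pics/c3.png',o)
```

```text
-0.00011175161863307927 [0.4018689836901497, -0.37407248892646683, 0.006496730310882125]
```

View pics/c3.png

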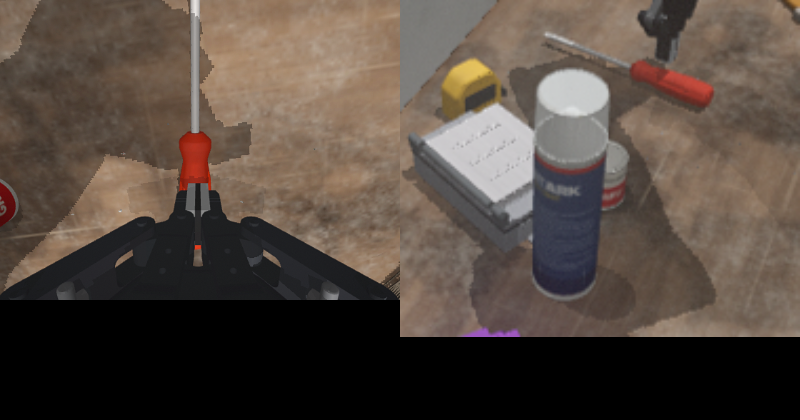

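Run:
```python
from h import *
s=load('s2');w=load('w2')
k=400/190
for z in [.0065,.014,.028,.05]:
    p=proj(s,(.4019,-.3741,z)); print(z,(p-[230,130])*k+[400,0], proj(w,(.4019,-.3741,z))*400/560)
print(monitor.get_obs()['grip_width'],monitor.get_obs()['ft_force'],monitor.get_obs()['clock'])
```

```text
0.0065 [661.00378662  83.10622862] [196.94361348 175.28313276]
0.014 [661.72711391  78.04663464] [196.91563998 178.90862937]
0.028 [663.09754126  68.46064762] [196.85716651 186.48706748]
0.05 [665.30590051  53.01342015] [196.74426977 201.11901635]
-7.049888600609811e-05 [-0.76542055 -0.47375581  0.23522381] 2.275
```

move_arm --moves '[[[0.0,0.0,0.02,0,0],[0.0,0.0,0.05,0,0],[0.0,0.0,0.08,0,0],[0.0,0.0,0.08,0,0]]]'

```text
clock: 2.78
eef_pos: [0.4033, -0.3755, 0.0887]
tool_rot: [0.998, -0.069, 0.002, 0.002]
ft_force: [-0.5, 0.1, 0.0]
grip_width: -0.0002
grasp_force: 0.0
```

Run:
```python
from h import *
d=snap('wrist','w3'); snap('side','s3'); print(d['obs']['grip_width'],d['obs']['eef_pos'],d['obs']['ft_force'])
a=cv2.imread('pics/w3.png');b=cv2.imread('pics/s3.png')[130:290,230:420]
b=cv2.resize(b,(400,337)); o=np.zeros((420,800,3),np.uint8); o[:300,:400]=cv2.resize(a,(400,300));o[:337,400:]=b
cv2.imwrite('pics/c4.png',o)
```

```text
-0.00022408987736998546 [0.4033485101594732, -0.37551415350966655, 0.08868602387088317] [-0.4733303809118441, 0.11627752117922391, 0.010531390616792313]
```

View pics/c4.png

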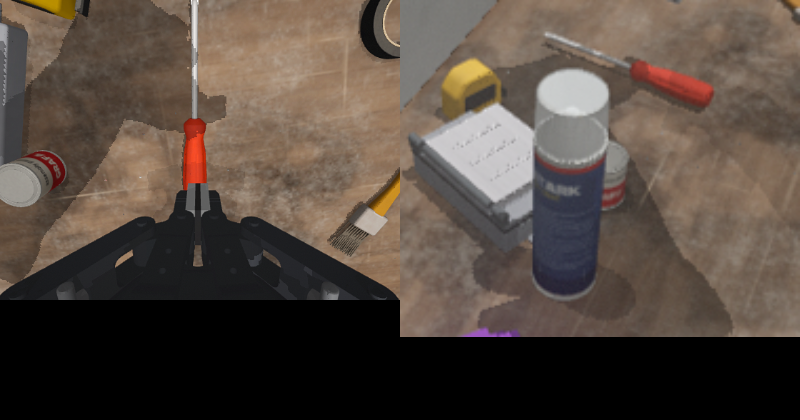

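The driver hasn't moved and the shut fingers hold nothing. I need a sharper look at where the fingertips really are.

Run:
```python
from h import *
a=cv2.imread('pics/w3.png')[225:365,200:350];b=cv2.imread('pics/w2.png')[225:365,200:350]
cv2.imwrite('pics/c5.png',cv2.resize(np.hstack([a,b]),None,fx=2.66,fy=2.66,interpolation=cv2.INTER_CUBIC))
w=load('w3');o=w['obs'];T=R.from_quat(o['tool_rot']).as_matrix()
for z in [0,-.01,-.02,-.03]: print(z,proj(w,np.array(o['eef_pos'])+T@[0,0,z]), proj(w,np.array(o['eef_pos'])+T@[.011,0,z]))
```

```text
0 [275.68458739 245.44841666] [275.67390892 228.28892834]
-0.01 [275.62310365 252.31512622] [275.61074279 234.36523864]
-0.02 [275.55482571 259.94063408] [275.54046306 241.12584621]
-0.03 [275.47856155 268.45807125] [275.46179636 248.69324394]
```

View pics/c5.png

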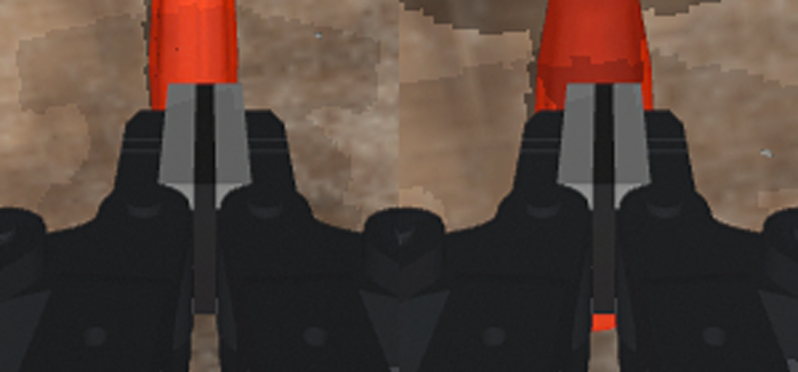

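Both views put the fingertips about 30–37 mm above the reported TCP. They shut above the handle without touching it. I'll go down again in steps, watching the force.

move_arm --moves '[[[0.0,0.0,0.0,0,75],[0.0,0.0,-0.03,0,75],[0.0,0.0,-0.07,0,75],[0.0,0.0,-0.095,0,75],[0.0,0.0,-0.098,0,75]]]'

```text
clock: 3.5
eef_pos: [0.3993, -0.3718, -0.015]
tool_rot: [0.998, -0.069, -0.003, -0.002]
ft_force: [0.1, -0.2, -0.0]
grip_width: 0.0641
grasp_force: 0.0
```

Run:
```python
from h import *
d=snap('wrist','w4'); snap('side','s4'); print(d['obs']['grip_width'],d['obs']['eef_pos'],d['obs']['ft_force'])
a=cv2.imread('pics/w4.png');b=cv2.imread('pics/s4.png')[130:290,230:420]
b=cv2.resize(b,(400,337)); o=np.zeros((420,800,3),np.uint8); o[:300,:400]=cv2.resize(a,(400,300));o[:337,400:]=b
cv2.imwrite('pics/c6.png',o)
```

```text
0.06411072547182768 [0.39930244720919034, -0.3717673788465142, -0.015019421605585143] [0.11429092631566812, -0.23316186406881634, -0.03249739985952671]
```

View pics/c6.png

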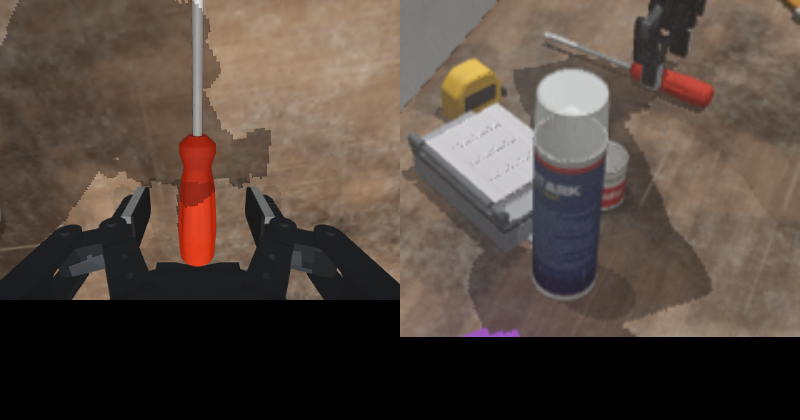

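The fingers now straddle the handle (centred at 197 between tips at 150 and 247) without contact, at a reading of −15 mm. That confirms the tip offset. I'll go lower and close.

move_arm --moves '[[[0.0,0.0,-0.006,0,75],[0.0,0.0,-0.012,0,75],[0.0,0.0,-0.014,0,75]]]'

```text
clock: 3.98
eef_pos: [0.4016, -0.3739, -0.0259]
tool_rot: [0.998, -0.069, 0.0, 0.0]
ft_force: [0.3, -0.3, 0.2]
grip_width: 0.0642
grasp_force: 0.0
```

move_arm --moves '[[[0.0,0.0,0.0,0,30],[0.0,0.0,0.0,0,0],[0.0,0.0,0.0,0,0],[0.0,0.0,0.0,0,0],[0.0,0.0,0.0,0,0]]]'

```text
clock: 4.6
eef_pos: [0.402, -0.3743, -0.0254]
tool_rot: [0.998, -0.069, 0.0, 0.0]
ft_force: [0.1, 0.7, 4.5]
grip_width: 0.0276
grasp_force: 61.0
```

move_arm --moves '[[[0.0,0.0,0.04,0,0],[0.0,0.0,0.09,8,0],[0.0,0.0,0.1,18,0],[0.0,0.0,0.1,28,0],[0.0,0.0,0.1,38,0]]]'

```text
clock: 5.22
eef_pos: [0.4012, -0.3735, 0.0737]
tool_rot: [0.965, 0.262, -0.0, -0.0]
ft_force: [-0.6, -0.9, -1.0]
grip_width: 0.0274
grasp_force: 60.5
```

move_arm --moves '[[[0.0,0.0,0.0,10,0],[0.0,0.0,0.0,20,0],[0.0,0.0,0.0,30,0],[0.0,0.0,0.0,37,0],[0.0,0.0,0.0,37,0]]]'

```text
clock: 5.85
eef_pos: [0.4011, -0.3734, 0.0733]
tool_rot: [0.834, 0.552, -0.0, -0.001]
ft_force: [0.0, 0.6, -1.6]
grip_width: 0.0277
grasp_force: 60.5
```

Run:
```python
from h import *
d=snap('wrist','w5'); snap('side','s5'); snap('scene','sc5'); o=d['obs']; print(o['grip_width'],o['eef_pos'],o['ft_force'],R.from_quat(o['tool_rot']).as_matrix()[:,0])
# red handle + bright blade location in the wrist image
im=cv2.imread('pics/w5.png').astype(int);red=(im[:,:,2]>120)&(im[:,:,1]<70)&(im[:,:,0]<70)
for r in range(0,300,12):
    c=np.where(red[r])[0]; 
    if len(c)>3: print('red',r,c.min(),c.max())
T=R.from_quat(o['tool_rot']).as_matrix()
for x in (.05,.157): print(x,proj(d,np.array(o['eef_pos'])+T@[x,0,-.0394]))
for r in range(20,260,12):
    print(r, im[r,266:290].sum(1)//3)
```

```text
0.027700531241982677 [0.4011267506619319, -0.3734491761327456, 0.07330818802547728] [0.0053733629113433354, 0.6392894863261013, -1.6153383243727881] [3.90721093e-01 9.20508911e-01 6.10504315e-04]
red 204 261 294
red 216 251 303
red 228 252 302
red 240 256 298
red 252 256 297
red 264 254 294
red 276 252 299
red 288 251 302
0.05 [275.67240462 173.73148957]
0.157 [ 275.4896332  -139.27986333]
20 [ 57  58  58  70 109 122 131 136 141 146 151 155 155 152 148 144 140 136
 129 119  68  59  61  60]
32 [ 63  65  64  71 112 124 133 137 143 147 124 157 157 153 149 145 142 137
 127 118  62  61  65  66]
44 [ 58  57  56  68 113 124 132 138 143 148 153 159 157 153 149 145 140 137
 127 115  65  64  67  68]
56 [ 70  71  71  72 113 124 132 138 143 149 154 160 157 153 150 146 141 136
 126 100  64  65  67  68]
68 [ 74  75  75  72 111 124 131 137 143 148 153 158 156 152 149 145 140 136
 126  98  67  64  67  69]
80 [ 69  69  68  68 109 121 130 137 142 148 153 158 156 151 148 144 113 134
 124  86  73  75  75  74]
92 [116 112 109 103 110 108 130 137 143 148 154 158 156 152 148 116 137 133
 123  80  68  70  6
[... 545 characters left out ...]
0 125 136 142 148 154 158 163 160 154 151 145 142 131
 101  75  75  76  75  75]
176 [ 68  70  73  72 159 185 138 141 148 152 160 163 158 154 149 145 138 130
  87  71  72  72  71  71]
188 [ 70  71  71  69 108 125 136 143 148 153 125 160 157 154 150 145 141 129
  87  75  74  73  71  72]
200 [ 49  49  49  47  65  90 131 137 147 154 158 160 160 153 150 122 114  81
  50  48  50  49  48  50]
212 [65 66 67 68 67 69 70 69 70 71 69 70 71 72 71 70 70 69 71 69 67 68 67 66]
224 [81 81 81 82 83 83 85 84 85 84 84 84 85 84 85 85 85 84 83 83 83 83 82 81]
236 [65 66 65 81 80 80 80 80 79 79 80 81 82 83 81 82 79 80 81 78 78 77 78 79]
248 [65 65 66 67 66 66 67 65 66 67 67 67 66 66 65 64 66 65 66 79 80 78 65 77]
```

Run:
```python
from h import *
for n,z0 in [('s5','side0'),('sc5','scene0')]:
    d=load(n);o=d['obs'];T=R.from_quat(o['tool_rot']).as_matrix();e=np.array(o['eef_pos'])
    im=cv2.imread('pics/%s.png'%n).astype(int)
    for dx in (.14,.15,.157,.165):
        print(n,dx,proj(d,e+T@[dx,0,-.0394]).round(1))
    p=proj(d,e+T@[.157,0,-.0394]).round().astype(int)
    x,y=p; print(im[y-14:y+15,x-14:x+15].sum(2)//3)
```

```text
s5 0.14 [314.8 158.3]
s5 0.15 [311.3 160.2]
s5 0.157 [308.9 161.6]
s5 0.165 [306.1 163.2]
[[108 112 116 111 107 105 105 115 121 120 115 112 112 116 117 120 118 117
  118 121 122 116 118 119 121 121 118 128 131]
 [114 115 115 110 106 103 104 111 115 112 110 111 116 116 117 121 117 117
  116 116 115 116 118 115 119 125 125 129 136]
 [116 118 116 110 103 106 107 109 109 108 110 109 115 118 120 122 117 115
  116 118 117 118 118 121 128 127 125 128 129]
 [114 117 114 109 104 103 109 109 109 110 110 118 120 120 118 117 119 117
  117 118 119 121 123 128 130 126 123 122 124]
 [115 116 115 109 104 102 107 109 114 114 111 117 118 119 119 117 116 115
  115 119 117 122 125 125 125 119 120 121 133]
 [112 111 110 106 109 104 106 111 117 119 116 117 119 116 118 118 117 116
  117 114 118 120 127 123 120 123 130 137 130]
 [116 111 107 106 107 110 109 108 108 115 113 108 118 120 120 121 118 121
  120 116 118 121 127 131 130 138 134 122 114]
 [117 111 110 109 106 105 103 103  94 101 101  79 110 111 116 125 128 126
  121 120 118 125 132 147 135 125 114 102 118]
 [116 115 110 110 108 106  95  95  75  76 
[... 5403 characters left out ...]
227 229 230 230 227 215 206 199 198 186 163 135
   90  92 124 134 120  74  59  56  64  83  87]
 [226 227 228 229 230 225 214 204 196 196 181 153 130 112 105  95  78  63
   57  71 112 130 135 107  79  79  95 111 113]
 [194 211 203 194 192 177 150 128 110 104  90  75  63  61  60  57  57  60
   62  68  92 120 135 131 103 100 111 114 115]
 [126 145 127 108 100  89  73  62  60  61  59  65  70  75  75  67  67  70
   67  68  75 103 126 131 112 111 113 115 113]
 [ 76  72  62  60  60  58  65  73  74  78  79  85  91  90  79  70  70  70
   69  67  69  91 116 118 114 113 114 115 112]
 [ 59  65  73  75  80  81  86  90  91  91  90  91  91  85  67  65  65  68
   78  94  94 102 114 116 113 115 113 112 102]]
```

The tip sits within about 1 mm of where I predicted (scene pixel 308.5,213; predicted 308.5,214.2). I'll lower it in front of the slot.

move_arm --moves '[[[0.004,-0.002,-0.04,0,0],[0.004,-0.002,-0.073,0,0],[0.004,-0.002,-0.073,0,0],[0.004,-0.002,-0.073,0,0]]]'

```text
clock: 6.5
eef_pos: [0.4062, -0.3765, 0.0021]
tool_rot: [0.834, 0.552, 0.0, 0.001]
ft_force: [-0.4, 0.2, -1.4]
grip_width: 0.0276
grasp_force: 60.4
```

move_arm --moves '[[[0.008,0.019,0.0,0,0],[0.015,0.035,0.0,0,0],[0.021,0.05,0.0,0,0],[0.021,0.05,0.0,0,0]]]'

```text
clock: 7.0
eef_pos: [0.4273, -0.3244, 0.0014]
tool_rot: [0.833, 0.554, 0.0, 0.0]
ft_force: [-0.1, 0.0, -1.9]
grip_width: 0.0278
grasp_force: 60.4
```

move_arm --moves '[[[0.0,0.0,0.01,0,0],[0.001,0.003,0.02,0,0],[0.002,0.005,0.027,0,0],[0.003,0.006,0.034,0,0],[0.005,0.012,0.047,0,0]]]'

```text
clock: 7.62
eef_pos: [0.4313, -0.3138, 0.0484]
tool_rot: [0.834, 0.552, -0.0, -0.0]
ft_force: [-0.5, 0.7, -1.4]
grip_width: 0.0274
grasp_force: 60.4
```

Run:
```python
from h import *
d=snap('side','s6'); print(d['obs']['eef_pos'],d['obs']['ft_force'])
a=cv2.imread('pics/s6.png')[110:260,225:375]; b=cv2.imread('pics/side0.png')[110:260,225:375]
cv2.imwrite('pics/c7.png',cv2.resize(np.hstack([b,a]),(800,400),interpolation=cv2.INTER_CUBIC))
# predicted corners of the cover for angles
p=[.5026,-.1447,-.3991]
def w(x,y,z): c,t=np.cos(p[2]),np.sin(p[2]);return [p[0]+c*x-t*y,p[1]+t*x+c*y,z]
df=np.abs(a.astype(int)-b).sum(2)>60
for th in (0,15,30,45):
    t=np.radians(th);print(th,[proj(d,w(x,.046-.097*np.cos(t),.054+.097*np.sin(t))).round() for x in (.055,0)])
g=cv2.imread('pics/s6.png').mean(2)
# white-ness map coarse
for r in range(110,200,4): print(r,''.join('#' if v>175 else '+' if v>130 else '.' for v in g[r,230:300:1]))
```

```text
[0.4312746736434034, -0.3138470248591515, 0.04839167042937415] [-0.45262427580183695, 0.7069577065515047, -1.41924502832723]
0 [array([276., 178.]), array([292., 191.])]
15 [array([274., 170.]), array([291., 182.])]
30 [array([271., 163.]), array([288., 176.])]
45 [array([265., 159.]), array([282., 171.])]
110 ......................................................................
114 ......................................................................
118 ......................................................................
122 ......................................................................
126 ......................................................................
130 ......................................................................
134 ......................................................................
138 ......................................................................
142 ......................................................................
146 ......................................................+...............
150 ......................................
[... 232 characters left out ...]
.........................
166 .......................++++++++++.....+####..........................+
170 ......................++.+++++.....+############+.................####
174 ..........................+....+##################+++............+####
178 ............................+#####################+++++++++..++..++###
182 ........................+##########################+++++++++++++.+++++
186 .....................+############################+#++++++++++++++++++
190 .................+##############+###################++++++++++++++....
194 ..........+++###############+###########+#############++++.++++++.....
198 ............+##########+#+###########################++++++++++.++....
```

The cover's lip corner has moved to about (271,165), which is roughly 28° open, so the lift works. Continuing.

move_arm --moves '[[[0.003,0.0075,0.012,0,0],[0.007,0.017,0.022,0,0],[0.012,0.028,0.03,0,0],[0.017,0.04,0.036,0,0],[0.022,0.052,0.04,0,0]]]'

```text
clock: 8.3
eef_pos: [0.4541, -0.2609, 0.0885]
tool_rot: [0.833, 0.553, 0.0, 0.0]
ft_force: [0.3, -0.0, -1.4]
grip_width: 0.0277
grasp_force: 60.4
```

move_arm --moves '[[[0.006,0.013,0.001,0,0],[0.011,0.0265,0.0,0,0],[0.014,0.033,-0.002,0,0],[0.0165,0.039,-0.004,0,0],[0.02,0.047,-0.006,0,0]]]'

```text
clock: 8.93
eef_pos: [0.4736, -0.2147, 0.0818]
tool_rot: [0.834, 0.552, -0.0, -0.0]
ft_force: [0.4, -0.6, -2.2]
grip_width: 0.0275
grasp_force: 60.4
```

move_arm --moves '[[[0.0,0.0,0.0,0,0],[-0.012,-0.028,0.02,0,0],[-0.036,-0.085,0.02,0,0],[-0.05,-0.13,0.02,0,0],[-0.05,-0.19,0.0,0,0]]]'

```text
clock: 9.55
eef_pos: [0.4237, -0.4067, 0.0844]
tool_rot: [0.834, 0.552, 0.001, 0.002]
ft_force: [1.6, -0.1, -0.5]
grip_width: 0.0278
grasp_force: 60.6
```

Run:
```python
from h import *
d=snap('side','s7'); snap('wrist','w7'); print(d['obs']['eef_pos'],d['obs']['ft_force'],d['obs']['grip_width'])
b=cv2.imread('pics/s7.png')[120:320,190:390];a=cv2.imread('pics/w7.png')
cv2.imwrite('pics/c8.png',np.hstack([cv2.resize(b,(400,400),interpolation=cv2.INTER_CUBIC),cv2.resize(a,(400,400))]))
```

```text
[0.4237490501841865, -0.40666522054736687, 0.08435800749278344] [1.5518733189285068, -0.07282075105011954, -0.4650531207572345] 0.027787497569418333
```

View pics/c8.png

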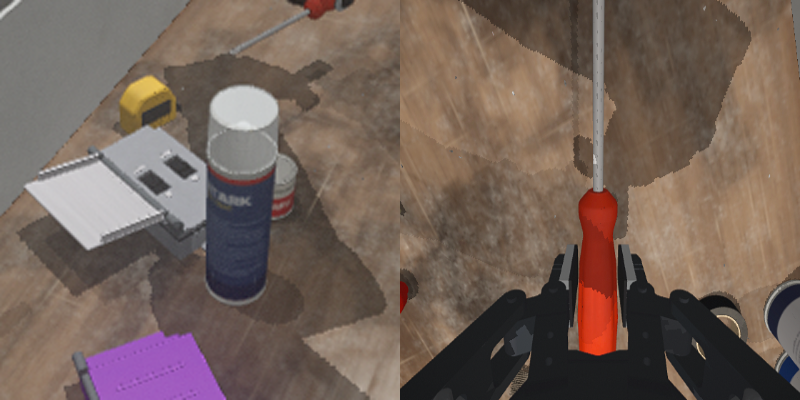

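The cover lies fully open, both slots are visible, and the tin, can and tape are undisturbed. Next I'll lay the driver back in its original clear spot.

move_arm --moves '[[[-0.01,0.015,0.0,-10,0],[-0.0217,0.0327,0.0,-20,0],[-0.0217,0.0327,0.0,-30,0],[-0.0217,0.0327,0.0,-40,0],[-0.0217,0.0327,0.0,-50,0]]]'

```text
clock: 10.28
eef_pos: [0.4018, -0.3712, 0.0825]
tool_rot: [0.989, 0.146, -0.0, -0.0]
ft_force: [0.1, 0.4, -1.3]
grip_width: 0.0279
grasp_force: 60.4
```

move_arm --moves '[[[0.0,0.0,0.0,-10,0],[0.0,0.0,0.0,-20,0],[0.0,0.0,-0.04,-25,0],[0.0,0.0,-0.08,-25,0],[0.0,0.0,-0.095,-25,0]]]'

```text
clock: 10.9
eef_pos: [0.4002, -0.3698, -0.0149]
tool_rot: [0.998, -0.069, -0.002, -0.001]
ft_force: [0.0, -0.6, -1.5]
grip_width: 0.0275
grasp_force: 60.4
```

move_arm --moves '[[[0.0,0.0,-0.005,0,0],[0.0,0.0,-0.01,0,0],[0.0,0.0,-0.0135,0,0],[0.0,0.0,-0.0135,0,0]]]'

```text
clock: 11.4
eef_pos: [0.4026, -0.3721, -0.0253]
tool_rot: [0.998, -0.069, 0.001, 0.001]
ft_force: [0.7, 0.2, -1.4]
grip_width: 0.0275
grasp_force: 60.5
```

move_arm --moves '[[[0.0,0.0,-0.0015,0,0],[0.0,0.0,-0.0015,0,0]]]'

```text
clock: 11.65
eef_pos: [0.4026, -0.3722, -0.0255]
tool_rot: [0.998, -0.069, 0.001, 0.001]
ft_force: [-1.6, 2.3, 9.8]
grip_width: 0.0278
grasp_force: 61.9
```

move_arm --moves '[[[0.0,0.0,0.0,0,40],[0.0,0.0,0.0,0,60],[0.0,0.0,0.0,0,75],[0.0,0.0,0.04,0,75],[0.0,0.0,0.1,0,75]]]'

```text
clock: 12.28
eef_pos: [0.4003, -0.37, 0.071]
tool_rot: [0.998, -0.069, -0.002, -0.002]
ft_force: [1.5, -0.8, -0.8]
grip_width: 0.064
grasp_force: 0.0
```

The driver is down and released. Now I'll go over the open isolator to inspect the switches.

move_arm --moves '[[[0.0,0.0,0.05,10,75],[0.0,0.0,0.1,20,75],[0.02,0.05,0.1,30,75],[0.045,0.1,0.1,40,60],[0.07,0.15,0.1,50,50]]]'

```text
clock: 12.9
eef_pos: [0.4724, -0.2203, 0.1724]
tool_rot: [0.932, 0.361, 0.0, 0.0]
ft_force: [0.4, -0.4, 0.6]
grip_width: 0.0427
grasp_force: 0.0
```

move_arm --moves '[[[0.02,0.035,0.0,10,40],[0.042,0.0725,0.0,20,40],[0.042,0.0725,0.0,25,40],[0.042,0.0725,0.0,25,40]]]'

```text
clock: 13.4
eef_pos: [0.514, -0.1484, 0.172]
tool_rot: [0.833, 0.553, -0.0, -0.0]
ft_force: [-0.5, 0.1, -0.1]
grip_width: 0.0342
grasp_force: 0.0
```

```bash
cat > rect.py <<'E'
from h import *
import sys
f=sys.argv[1];p=[.5026,-.1447,-.3991]
d=snap('wrist',f);o=d['obs'];print(o['clock'],o['eef_pos'],R.from_quat(o['tool_rot']).as_matrix()[:,0],o['grip_width'])
g=cv2.imread('pics/%s.png'%f).mean(2).astype(np.float32)
c,t=np.cos(p[2]),np.sin(p[2])
e=np.array(o['eef_pos'][:2])-p[:2];print('tcp iso',(c*e[0]+t*e[1]).round(4),(-t*e[0]+c*e[1]).round(4))
for y in np.arange(.044,-.056,-.003):
    s=''
    for x in np.arange(-.08,.081,.0015):
        u,v=proj(d,[p[0]+c*x-t*y,p[1]+t*x+c*y,.042])
        s+= ' ' if not(0<=u<559 and 0<=v<419) else '@%#*+=-:.'[int(min(g[int(v),int(u)]/28,8))]
    print('%4d'%(y*1000),s)
E
python3 rect.py w8
```

```text
13.4 [0.5140251797977594, -0.14841143340328697, 0.17199035808331534] [ 3.89189617e-01  9.21157646e-01 -1.84155982e-04] 0.03422829575685208
tcp iso 0.012 0.001
  44 ###############%%**#######################################################################***%%######******#
  40 ######**#*******++++++++++++++++++--+-=============*****##**#***##******#################%*+++%#############
  37 #####++++++++++++++++++++++++----------------------+++++++++++++++++++++++++++++++++++++++++++++++++++++*###
  34 ####*++++++--++--------------------------------------++++++++++++++++++++++++++++++++++++++++++++++++++++###
  31 ###*#+-------------------------------------------------+++++++++++++++++++++++++++++++++++++++++++++++++++++
  28 ##*##*-------------------------------------*#######%######%#######%+++++++++++++++++++++++++++++++++++++++++
  25 #*-----------------------------------------=#####%##@#############*+++===++------------+++++++++++++++++++++
  22 *-===---------===--------------------...:--+#####%##@#####%#######*+-*==+----------------+++++++++++++++=---
  19 *-===---------==--------
[... 2234 characters left out ...]
---------=+++++*
 -40 ***#*#%#+============================----------------------------------------------------------------=******
 -43 **%%%%%%%%%%%%%%%#*#%%%%%%%%%#*********************++++***********++++*******++++++++++++++++********++*****
 -46 #****#%%%%%%#%%%%%%#*###%######***********+++*******+*****************************+****++++***********+++***
 -49 %%#######%#%%%%%%%%%%#*#######***************+++*****++**************************+++++**+++*++*******+******
 -52 ***********##%%%%%%%%%#########**********+**++*******+****+**********************+++++**+++**+*******++**+**
 -55 ##**********####%%%%%%%*######****************************************************++++**++************+++***
```

The rectified panel shows the slots, with the stud at x≈−24 and the bar at x≈+25, as described. I'll stretch the contrast inside the slots to find the ridges.

Run:
```python
from h import *
p=[.5026,-.1447,-.3991];d=load('w8')
g=cv2.imread('pics/w8.png').mean(2).astype(np.float32)
c,t=np.cos(p[2]),np.sin(p[2])
for y0 in (.0205,-.015):
    for y in y0+np.arange(.009,-.0091,-.002):
        s=[]
        for x in np.arange(-.018,.021,.0015):
            u,v=proj(d,[p[0]+c*x-t*y,p[1]+t*x+c*y,.0425]);s.append('%3d'%min(999,g[int(round(v)),int(round(u))]))
        print('%5.1f'%(y*1000),' '.join(s))
    print()
```

```text
29.5 189 105  28  81  80  81  79  79  81  41  76  76  73  74  74  74  26  75  75  75  71  72  75  76  37 105
 27.5 189 158  73  80  58  79  78  80  43  38  45  78  76  77  63  80  29  76  75  74  74  74  74  74  74 105
 25.5 188 160  58  77  60  78  78  67  76  72  20  78  76  77  51  79  27  76  75  75  73  74  74  73  57 106
 23.5 189 118  44  78  76  76  77  79  75  70  26  73  75  76  25  79  26  74  75  75  74  73  74  72  68 169
 21.5 185 161  61  77  77  76  76  68  75  69  21  76  75  76  59  76  44  75  75  75  73  73  73  72  57 175
 19.5 186 161  61  76  75  76  76  76  73  69  21  38  75  75  50  77  25  75  74  74  73  72  73  72  55 174
 17.5 192 160  60  75  76  57  75  76  74  68  21  73  74  74  58  76  25  72  74  73  72  71  72  61  55 175
 15.5 193 157  57  76  62  72  76  76  74  66  18  74  74  75  56  75  42  74  73  74  73  73  73  73  55 175
 13.5 192 153  48  49  49  51  47  48  48  40  49  48  49  49  48  64  35  38  42  42  38  42  43  29  53 173
 11.5 188 154 153 154 154 154 154 155 155 155 142 140 141 142 142 143 144 142 145 145 144 144 145 144 144 169


[... 399 characters left out ...]
  21  61  61  59  58  59  58  55  49 167
-14.0 171 107  41  64  52  63  63  50  61  49  20  62  60  57  49  59  21  60  59  58  59  58  58  56  49 166
-16.0 155 124  32  64  41  61  62  48  59  49  22  61  60  61  48  58  23  58  58  59  57  58  58  56  48 167
-18.0 153 125  61  61  42  61  61  48  59  48  21  60  58  66  54  57  18  58  58  58  58  57  57  56  51 167
-20.0 162 122  61  60  59  59  59  47  54  47  30  57  64  53  62  62  45  58  56  58  58  25  57  26  25 167
-22.0 162 119  50  50  47  50  49  47  51  53  50  54  54  54  52  54  65  64  67  64  63  66  63  61  56 165
-24.0 161 131  84 127 128 113 110 125 126  94 128 128  94 110 123  92 123 125 124  92 124 125  92 110  91 163
```

Both slots show the same pattern: ridge edges at x≈−7 to −3 and the slider's end at +6. So both switches are on. I'll straddle ridge A with the part-open fingers and feel for the panel.

move_arm --moves '[[[0.0,0.021,-0.04,0,40],[0.0,0.021,-0.09,0,40],[0.0,0.021,-0.13,0,40],[0.0,0.021,-0.145,0,40],[0.0,0.021,-0.145,0,40]]]'

```text
clock: 14.08
eef_pos: [0.5134, -0.1285, 0.0269]
tool_rot: [0.834, 0.552, -0.001, -0.001]
ft_force: [-0.6, -0.1, 0.4]
grip_width: 0.0341
grasp_force: 0.0
```

move_arm --moves '[[[0.0,0.0,-0.003,0,40],[0.0,0.0,-0.006,0,40],[0.0,0.0,-0.008,0,40]]]'

```text
clock: 14.45
eef_pos: [0.5147, -0.1282, 0.0201]
tool_rot: [0.834, 0.553, 0.001, 0.001]
ft_force: [-0.1, -0.9, -0.2]
grip_width: 0.0342
grasp_force: 0.0
```

move_arm --moves '[[[0.0,0.0,-0.002,0,40],[0.0,0.0,-0.003,0,40],[0.0,0.0,-0.003,0,40]]]'

```text
clock: 14.82
eef_pos: [0.5139, -0.128, 0.0162]
tool_rot: [0.833, 0.553, -0.0, -0.0]
ft_force: [0.4, 0.4, -0.4]
grip_width: 0.0336
grasp_force: 0.0
```

move_arm --moves '[[[0.0,0.0,-0.0015,0,40],[0.0,0.0,-0.0015,0,40]]]'

```text
clock: 15.08
eef_pos: [0.5138, -0.128, 0.0147]
tool_rot: [0.833, 0.553, -0.0, -0.0]
ft_force: [-0.3, -0.2, -0.2]
grip_width: 0.0339
grasp_force: 0.0
```

move_arm --moves '[[[0.0,0.0,-0.0015,0,40],[0.0,0.0,-0.0015,0,40]]]'

```text
clock: 15.32
eef_pos: [0.5138, -0.128, 0.0132]
tool_rot: [0.833, 0.553, -0.0, -0.0]
ft_force: [-0.2, -0.9, -0.2]
grip_width: 0.0338
grasp_force: 0.0
```

move_arm --moves '[[[0.0,0.0,-0.0015,0,40],[0.0,0.0,-0.0015,0,40]]]'

```text
clock: 15.58
eef_pos: [0.5139, -0.128, 0.0117]
tool_rot: [0.834, 0.553, -0.0, -0.0]
ft_force: [-0.1, 0.3, -0.2]
grip_width: 0.0341
grasp_force: 0.0
```

move_arm --moves '[[[0.0,0.0,-0.0015,0,40],[0.0,0.0,-0.0015,0,40]]]'

```text
clock: 15.82
eef_pos: [0.5138, -0.128, 0.0102]
tool_rot: [0.833, 0.553, -0.0, -0.0]
ft_force: [0.3, 0.4, -0.7]
grip_width: 0.0342
grasp_force: 0.0
```

move_arm --moves '[[[0.0,0.0,-0.0015,0,40],[0.0,0.0,-0.0015,0,40]]]'

```text
clock: 16.08
eef_pos: [0.5138, -0.128, 0.0087]
tool_rot: [0.833, 0.553, -0.0, -0.0]
ft_force: [-0.3, -0.3, 0.8]
grip_width: 0.0343
grasp_force: 0.0
```

move_arm --moves '[[[0.0,0.0,-0.0015,0,40],[0.0,0.0,-0.0015,0,40]]]'

```text
clock: 16.32
eef_pos: [0.5138, -0.128, 0.0072]
tool_rot: [0.833, 0.553, -0.0, -0.0]
ft_force: [-0.9, -0.4, 0.1]
grip_width: 0.0343
grasp_force: 0.0
```

move_arm --moves '[[[0.0,0.0,-0.0015,0,40],[0.0,0.0,-0.0015,0,40]]]'

```text
clock: 16.58
eef_pos: [0.5138, -0.128, 0.0057]
tool_rot: [0.834, 0.553, -0.0, -0.0]
ft_force: [-0.8, 1.5, -0.5]
grip_width: 0.0347
grasp_force: 0.0
```

move_arm --moves '[[[0.0,0.0,-0.0015,0,40],[0.0,0.0,-0.0015,0,40]]]'

```text
clock: 16.82
eef_pos: [0.5138, -0.128, 0.0042]
tool_rot: [0.833, 0.553, -0.0, -0.0]
ft_force: [-0.1, -0.5, 0.4]
grip_width: 0.0343
grasp_force: 0.0
```

move_arm --moves '[[[0.0,0.0,-0.001,0,40],[0.0,0.0,-0.001,0,40]]]'

```text
clock: 17.08
eef_pos: [0.514, -0.1281, 0.004]
tool_rot: [0.833, 0.553, 0.0, 0.0]
ft_force: [-2.0, 0.9, 4.1]
grip_width: 0.034
grasp_force: 2.4
```

Contact with the panel at a reading of 4 mm. I'll rise 1 mm and sweep toward isolator +x.

move_arm --moves '[[[0.0,0.0,0.0015,0,40],[0.0045,-0.002,0.0015,0,40],[0.0085,-0.0035,0.0015,0,40],[0.012,-0.005,0.0015,0,40],[0.0155,-0.0065,0.0015,0,40]]]'

```text
clock: 17.7
eef_pos: [0.5307, -0.135, 0.0049]
tool_rot: [0.833, 0.553, 0.001, 0.001]
ft_force: [-1.0, 1.2, -0.9]
grip_width: 0.0339
grasp_force: 0.9
```

move_arm --moves '[[[0.001,-0.0005,0.0,0,40],[0.001,-0.0005,0.0,0,40]]]'

```text
clock: 17.95
eef_pos: [0.5306, -0.135, 0.0048]
tool_rot: [0.833, 0.553, 0.0, -0.0]
ft_force: [-0.0, -0.1, -0.4]
grip_width: 0.0339
grasp_force: 0.7
```

move_arm --moves '[[[0.0,0.0,0.03,0,40],[-0.015,-0.0125,0.03,0,40],[-0.0303,-0.0255,0.03,0,40],[-0.0303,-0.0255,0.012,0,40],[-0.0303,-0.0255,0.003,0,40]]]'

```text
clock: 18.58
eef_pos: [0.4978, -0.1611, 0.0063]
tool_rot: [0.834, 0.552, -0.001, -0.001]
ft_force: [-1.5, 0.1, -0.9]
grip_width: 0.0345
grasp_force: 0.0
```

move_arm --moves '[[[0.0,0.0,-0.002,0,40],[0.0,0.0,-0.003,0,40],[0.0,0.0,-0.003,0,40]]]'

```text
clock: 18.95
eef_pos: [0.5005, -0.1606, 0.0051]
tool_rot: [0.833, 0.553, 0.0, 0.0]
ft_force: [-0.2, -0.6, -0.9]
grip_width: 0.0345
grasp_force: 0.0
```

move_arm --moves '[[[0.0045,-0.002,0.0,0,40],[0.0085,-0.0035,0.0,0,40],[0.012,-0.005,0.0,0,40],[0.0165,-0.007,0.0,0,40],[0.0165,-0.007,0.0,0,40]]]'

```text
clock: 19.58
eef_pos: [0.5165, -0.1674, 0.0047]
tool_rot: [0.833, 0.553, -0.0, -0.0]
ft_force: [-2.0, 2.1, 2.0]
grip_width: 0.0342
grasp_force: 1.4
```

move_arm --moves '[[[0.0,0.0,0.05,0,40],[0.0,0.0,0.1,0,40],[-0.005,0.02,0.15,0,40],[-0.005,0.02,0.167,0,40],[-0.005,0.02,0.167,0,40]]]'

```text
clock: 20.2
eef_pos: [0.5139, -0.1481, 0.174]
tool_rot: [0.833, 0.553, 0.002, 0.003]
ft_force: [0.1, -1.0, -0.3]
grip_width: 0.0341
grasp_force: 0.0
```

```bash
python3 rect.py w9 | head -2
python3 - <<'E'
from h import *
p=[.5026,-.1447,-.3991];d=load('w9')
g=cv2.imread('pics/w9.png').mean(2).astype(np.float32)
c,t=np.cos(p[2]),np.sin(p[2])
for y0 in (.0205,-.015):
    for y in y0+np.arange(.009,-.0091,-.002):
        s=[]
        for x in np.arange(-.018,.021,.0015):
            u,v=proj(d,[p[0]+c*x-t*y,p[1]+t*x+c*y,.0425]);s.append('%3d'%min(999,g[int(round(v)),int(round(u))]))
        print('%5.1f'%(y*1000),' '.join(s))
    print()
E
```

```text
20.2 [0.5139148543504489, -0.1481343961049482, 0.174034146222675] [3.89097365e-01 9.21196472e-01 5.48608081e-04] 0.03409455164904978
tcp iso 0.0118 0.0012
 29.5 191 169  33  74  75  75  75  75  74  76  44  74  74  74  73  75  41  40  37  67  64  65  64  36  54  99
 27.5 191 170  75  77  75  76  76  76  76  68  40  79  70  77  77  67  35  25  30  77  77  53  73  75  98 101
 25.5 190 170  39  76  76  76  76  76  76  77  41  68  58  76  77  78  43  70  53  41  76  58  74  75  54 171
 23.5 190 168  38  36  77  75  75  76  76  68  39  78  64  75  76  66  41  67  51  74  75  51  73  75  78 175
 21.5 190 166  74  76  76  76  76  76  76  67  39  78  65  76  75  75  42  67  52  73  75  50  73  74  54 171
 19.5 189 163  38  76  74  75  75  76  76  77  39  76  61  74  75  65  42  66  50  73  74  43  71  73  71 169
 17.5 189 119  73  75  74  74  75  75  75  78  40  75  62  74  74  64  41  65  47  71  74  43  72  72  77 168
 15.5 190 119  42  77  78  74  75  77  77  77  40  75  61  73  73  75  42  63  52  71  71  55  71  72  76 168
 13.5 189 117  50  46  40  50  50  44  45  50  39  47  46  48  49
[... 555 characters left out ...]
  62  50  59  60  58  54  57  59 125 159
-14.0 173 144  60  62  62  62  61  61  62  62  60  64  32  61  60  61  59  50  60  59  58  53  57  57 124 159
-16.0 172 142  61  62  62  61  61  60  61  61  58  62  47  66  59  59  58  49  20  56  57  47  56  56 129 159
-18.0 171  50  17  61  61  61  61  61  62  61  58  60  47  66  66  59  57  48  57  56  56  56  55  54 125 159
-20.0 171  66  57  62  62  62  61  63  29  60  57  60  48  65  59  57  57  47  56  57  55  69  55  54  14 159
-22.0 170  75  44  40  41  45  44  41  47  50  62  63  63  65  64  56  53  46  55  55  56  53  53  51  32 159
-24.0 170 127 126 126 126 122 140 140 141 142 143 141 103 122 142 102 142 142 146 104 147 146 142 130 128 161
```

Both ridges now sit at x≈+6 to +9 with the slider ends at −3, so both are off. One numerical check of the cover, neighbours and driver before I hand in.

move_arm --moves '[[[-0.03,-0.06,0.03,0,40],[-0.06,-0.12,0.03,0,40],[-0.09,-0.18,0.03,0,40],[-0.09,-0.22,0.03,0,40],[-0.09,-0.22,0.03,0,40]]]'

```text
clock: 20.88
eef_pos: [0.4197, -0.3711, 0.1992]
tool_rot: [0.835, 0.55, -0.001, -0.001]
ft_force: [-1.0, 1.2, -0.4]
grip_width: 0.0344
grasp_force: 0.0
```

Run:
```python
from h import *
d=snap('side','s10'); print(d['obs']['clock'],d['obs']['eef_pos'],d['obs']['ft_force'])
A=[cv2.cvtColor(cv2.imread('pics/%s.png'%n),cv2.COLOR_BGR2GRAY) for n in ('s7','side0','s10')]
for n,r in dict(cover=(200,208,205,245),tape=(248,278,157,187),can=(292,330,165,272),tin=(326,340,196,230)).items():
    x0,x1,y0,y1=r
    if n=='cover': x0,x1,y0,y1=202,275,193,246
    for ref in (0,1):
        if n=='cover' and ref: continue
        m=cv2.matchTemplate(A[2][y0-8:y1+8,x0-8:x1+8],A[ref][y0:y1,x0:x1],cv2.TM_CCOEFF_NORMED);_,s,_,l=cv2.minMaxLoc(m)
        print(n,ref,round(s,3),np.array(l)-8)
im=cv2.imread('pics/s10.png').astype(int);red=(im[:,:,2]>130)&(im[:,:,1]<80)&(im[:,:,0]<80);ys,xs=np.where(red[140:200,320:400]);print('red',xs.min()+320,xs.max()+320,ys.min()+140,ys.max()+140)
```

```text
20.875 [0.4197135489716292, -0.37110014596008123, 0.1991752671300222] [-1.0166820823417773, 1.2180582307838002, -0.3512240592910284]
cover 0 0.999 [0 0]
tape 0 0.945 [0 0]
tape 1 0.747 [-2  1]
can 0 0.99 [0 0]
can 1 0.931 [-1 -1]
tin 0 0.934 [0 0]
tin 1 0.866 [-1  0]
red 340 378 159 177
```

```bash
python3 -c "
from h import *
print(job.job_done())"
```

```text
the job is handed in; nothing more can be done
None
```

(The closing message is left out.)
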